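Draw the table easel's telescoping arm up to the red line and hold it for the board

ROBOT

A 6-joint arm with a two-finger parallel gripper is mounted at the origin on the work surface. World frame = base frame: x ahead of the robot, y to its left, z up, the work surface at z = 0. Lengths are in mm, angles in rad, forces in N, time in s.
With the tool pointing down it reaches from about 375 to 750 mm from the base axis. Payload 9 kg.
Tool frame: the origin (TCP) lies on the front face of the gripper's body, between the roots of the fingers; the fingertips stand 73 mm ahead of it and the grasp point (between the pads) lies 54 mm ahead of it; y points along the fingers, z is the direction in which the jaws open and shut, and the axes are right-handed (so a half turn about y gives the same grasp; the last joint's range is limited). The gripper opens to 85 mm and grips with 20 to 120 N. Pads are 22 mm wide; open, the fingers measure 114 mm over their backs; the gripper's body (76 mm by 85 mm) begins 54 mm behind the grasp point. The pads swing forward as they close: fully open they stand 13 mm farther back than shut.
Start: joints at [-1.394, 0.104, 0.097, 1.564, 0, 1.353], TCP at [230.785, -553.865, 303.931] pointing down, gripper open.
Joint ranges: [-2.99, 2.99], [-0.84, 1.86], [-1.1, 1.16], [-1.84, 2.11], [-1.51, 1.56], [-3.14, 3.14]. Speed limits (rad/s): [2.22, 2.22, 2.57, 3.14, 3.14, 3.14].

INTERFACE

Orientations are given as a unit quaternion [x, y, z, w].
In Python, from plant import * gives the robot as it stands. The module is installed in compiled form; this text tells all that it offers.
- The arm moves only by the tool jog_arm, never from a script. Its argument "commands" is one flat list of numbers, 7 for each row, row after row: the opening, from -1 (shut) to 1 (fully open), then the shift along the tool's x, y, z in cm, then the turn, a rotation vector about the tool's x, y, z in degrees. In form: [grip, dx, dy, dz, rx, ry, rz, grip, dx, dy, dz, rx, ry, rz, ...]. A call has 1 to 12 rows; each row is the pose to reach, as a shift and turn from the pose commanded when the call began, along the tool's axes at that moment; what a row does not reach only later rows make up. A row lasts 1/10 s, in which the tool goes at most 50 mm and 8.59 degrees, less where a joint would pass 70% of its speed; a pose out of reach is approached as far as the arm can. A call with a gripper value outside its range is refused whole. The fingers move at their own pace and stop on an object; "squeeze" is the grip in N (left out, the last holds). Time passes only in rows, so rows that repeat a pose let the fingers close. It gives the time, the measured TCP pose, the force and the opening at its end, in the units of the state.
- get_state(): the state, without advancing time (a new reading comes with each control period).
- capture(name): name is "side" or "top"; returns the picture (420x560x3 uint8, red, green, blue); there is no depth.
- get_calibration(name): a dict with "mtx" (3x3 intrinsics, pixels), "xyz" and "orientation" of the camera in the world. Camera axes: x right, y down, z forward; pixel columns grow to the right and rows downward; lengths in mm; the calibration is good to about 2 mm. A picture is of the moment at which its call begins. get_calibration takes no time and is no camera call.
- close_job(): hands the job in, once; it reports no verdict.
Trained networks look in the newest picture that a camera, given by its name, has taken for a name from the list of things; names that differ only in an ending like _2 or _b are one class to them, and where a whole thing is asked for, a point or a joint stands for the part that bears it (a point fixed in the world has none). Each returns a list of dicts, best first, with "p" (0 to 1); they miss things now and then, are a little off and sometimes report something else, mostly with a low value. They report only what shows in the picture. A call takes as long as a camera call.
- look_for(camera, thing): "extent" ([left, top, right, bottom] in pixels, round what is visible of it).
- outline_of(camera, thing): "region" (420x560 bool, what is visible of it) and "extent" ([left, top, right, bottom] in pixels, round what is visible of it).
The state is a dict: "clock": time; "joints": joint angles; "joint_velocities": joint speeds; "tau": joint torques, N m; "tool_pos": TCP position; "tool_rot": TCP orientation; "force": force on the tool from outside, world axes, zero at the start; "wrist_torque": the same for the moment, N m; "width": finger opening in mm.
Only numpy, scipy, OpenCV 4.12 (cv2) and the standard library are available. Lean on these libraries where they do the work, as an engineer would, in place of code of your own. Each camera call takes 0.05 s, during which the arm holds its last target.

TASK

The table easel's top clamp has to be opened for the student across the desk, who is about to slip a board in. Squeeze the orange lock button in the side of the clamp head to free the telescoping arm, draw the arm up the slope until the red line on its scale is level with the mouth of the sleeve, and finish still holding it there by the head with the button squeezed in, since it slides back down if let go. Leave everything else on the desk and in the easel's tray where it is.

Things in the scene. Friction and masses are not known exactly. Their poses are not given: they have to be found in the camera images.
- head_grip (a point): Centre of the clamp head at the arm's upper end: grey block, 40 mm along the slope, 32 wide, 56 thick, midway between the two faces to squeeze along y. Clear round about: 25 mm below, 60 mm each side; its top corner is 31 mm straight above. A gripper can come from straight above. Axes: x up the slope, the way the arm extends (45 deg above level), y level, across the arm, z out of the slope's face.
- button_face (a point): Middle of the face (24 x 24 mm) of the orange lock button on the head's +y side: 24 mm from head_grip along +y, 18 mm when pressed in. Facing it on the -y side is the fixed black ribbed thumb pad (28 x 28 mm), 18 mm from head_grip. So head with button is 42 mm wide, 36 mm squeezed. Axes as head_grip.
- mast_arm (a joint): How far the telescoping arm is drawn out of its sleeve, m: 0 fully in, 0.130 end stop, 0.100 when the red line is level with the sleeve's mouth. It slides straight along head_grip's x. Arm and head weigh about 0.4 kg, friction 0.6 N: it slides back down when freed and not held. With the button out it is locked by a rack of 8 mm pitch (1 mm play) and cannot be pulled.
- lock_button (a joint): How far the orange lock button is pressed into the head, m: 0 out (arm locked), 0.006 fully in at its stop; the arm is free from 0.004 on. Its spring takes 4 N to start, 9 N fully in, and pushes it out again when let go.
- red_line (a point): Centre of the red line (4 mm wide, right across the arm) on the arm's white scale, seen through the open front of the sleeve; the other scale lines are black, 10 mm apart. Moves with the arm. Axes as head_grip.
- sleeve_mouth (a point): Middle of the mouth (upper end, black collar) of the fixed aluminium sleeve, an open-fronted channel 40 mm wide; on the path of the red line, which comes to this point when the arm is 100 mm out. Axes as head_grip.
- easel: Beech table easel, fixed: 380 mm deep, 290 mm wide, 240 mm high without the arm. Origin: middle of its footprint, on the desk. Own -x: its front with pencil tray and board ledge, turned away from the robot; own +x: the way the slope rises, towards the robot. Its side bars lie 120 mm either side of the middle.
- paper_cup1: White paper cup, 74 mm across, 85 mm high; origin under its centre. Bystander.
- paper_cup2: White paper cup, 74 mm across, 85 mm high; origin under its centre. Bystander.
- sharpener: Black crank pencil sharpener, 135 x 72 x 111 mm; origin under its centre. Bystander.
- soap_bottle: Green pump bottle, 68 mm across, 190 mm high; origin under its centre. Bystander.
- carton: Brown carton, 90 x 240 x 70 mm; origin under its centre. Bystander.
- drawing_board: Small plywood drawing board with a sheet of paper, 240 x 180 x 8 mm, lying flat, waiting for the student; origin under its centre. Bystander.
- charcoal: Black charcoal stick, 12 x 80 x 12 mm, lying in the easel's tray; origin under its centre. Bystander.
- eraser: White eraser with a blue sleeve, 24 x 50 x 13 mm, lying in the easel's tray; origin under its centre. Bystander.

How it is judged (in metres and radians):
On the way:
1. the lock button is squeezed in while the arm is still well short of the line (value of joint lock_button above 0.0045 m and value of joint mast_arm below 0.085 m and contact force between the fingers and lock_button above 2 N), for 0.2 s.
At the end, for the whole second after the job is handed in: Through the last second the arm stands still with its red line within 4 mm of the mouth of the sleeve, the lock button squeezed in (more than 4.5 mm of its 6 mm) by the gripper's fingers with more than 2 N, so that the robot alone carries the arm (value of joint mast_arm between 0.096 and 0.104 m and distance between red_line and sleeve_mouth below 0.0045 m and value of joint lock_button above 0.0045 m and contact force between the fingers and lock_button above 2 N and velocity of joint mast_arm between -0.01 and 0.01 m/s); the arm keeps its last pose, push and grip.
It fails at once if something standing on the desk is moved more than 15 mm (distance of any of paper_cup1, paper_cup2, sharpener, soap_bottle, carton, drawing_board from where it was at the start of the episode above 0.015 m).
It fails at once if charcoal or eraser in the easel's tray is moved more than 15 mm (distance of any of charcoal, eraser from where it was at the start of the episode above 0.015 m).
It also fails if it takes over 32 s, if anything falls off the work surface, if the arm or the gripper's body presses on something with over 40 N, if the wrist force passes 120 N, or if a joint passes its speed limit or range.

## Working session

There is one attempt and no reset: what is moved stays moved. The work goes in short steps, Python scripts to look and compute and a tool call to move; the robot and the scene stay as the last step left them, time stands still between calls to the robot, and variables do not carry over. Pictures are saved under pics/ and viewed, and the job is handed in when it is done.

Besides the shell and the picture viewer there is one more tool, called as a command line: name --argument value ..., lists and objects as JSON in quotes. jog_arm: Moves the arm, as the interface text tells. Its arguments: {"type":"object","properties":{"commands":{"type":"array","items":{"type":"number"}},"squeeze":{"type":"number"}},"required":["commands"]}

```bash
mkdir -p pics
python3 - <<'E'
from plant import *
import cv2
s=get_state();print(s)
for n in("side","top"):
    c=capture(n);cv2.imwrite(f"pics/{n}0.png",c[...,::-1]);k=get_calibration(n);print(n,k)
    for t in("head_grip","button_face","red_line","sleeve_mouth","easel"):
        try:print(t,[(r["extent"],round(r["p"],2)) for r in look_for(n,t)][:3])
        except Exception as e:print(t,e)
print(get_state()["clock"])
E
```

```text
{'clock': 0.0, 'joints': array([-1.39367184e+00,  1.04669222e-01,  9.64818029e-02,  1.56390432e+00,
       -1.22703007e-05,  1.35307842e+00]), 'joint_velocities': array([ 0.00039718, -0.00029789, -0.00064529, -0.001926  , -0.00187249,
       -0.00163494]), 'tau': array([ 3.62792169e-03, -5.56933987e+01,  5.03646576e+01,  1.71385839e-02,
       -5.78830304e-05, -6.55602761e-06]), 'tool_pos': array([ 230.75116156, -553.59750743,  303.14677565]), 'tool_rot': array([-0.13868784,  0.69382954, -0.69291355,  0.13869776]), 'force': array([-0.61833125,  0.46058941,  0.36173786]), 'wrist_torque': array([ 0.00193721, -0.0146181 ,  0.04009443]), 'width': 85.44141854804701}
side {'mtx': array([[421.00650944,   0.        , 281.69830214],
       [  0.        , 421.00650944, 207.83126162],
       [  0.        ,   0.        ,   1.        ]]), 'xyz': array([  427.93622657, -1066.55018405,   740.88499328]), 'orientation': array([ 0.86478385, -0.04945199,  0.04239372, -0.49790176])}
head_grip [([256.5, 156.1, 278.7, 189.3], 0.8)]
button_face [([264.7, 165.7, 278.6, 179.4], 0.48)]
red_line [([256.7, 160.4, 277.5, 185.9], 0.9)]
sleeve_mouth [([257.6, 157.7, 286.1, 192.0], 0.88)]
easel [([213.3, 160.5, 356.8, 274.8], 0.79)]
top {'mtx': array([[537.21146794,   0.        , 275.79278204],
       [  0.        , 537.21146794, 203.88971023],
       [  0.        ,   0.        ,   1.        ]]), 'xyz': array([ 394.21241916,  -46.17714691, 1627.16092721]), 'orientation': array([ 0.71428827, -0.69715943,  0.03997553, -0.04650753])}
head_grip [([241.7, 175.6, 267.1, 227.3], 0.59)]
button_face []
red_line [([241.0, 175.2, 264.3, 225.2], 0.84)]
sleeve_mouth []
easel [([189.9, 135.4, 315.8, 283.3], 0.95)]
0.6
```

Run:
```python
import cv2
for n,(a,b,c,d) in dict(side=(180,120,380,270),top=(180,120,340,240)).items():
    i=cv2.imread(f"pics/{n}0.png")
    cv2.imwrite(f"pics/{n}0z.png",cv2.resize(i[b:d,a:c],None,fx=4,fy=4,interpolation=2))
```

```text
(no output)
```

View pics/side0.png

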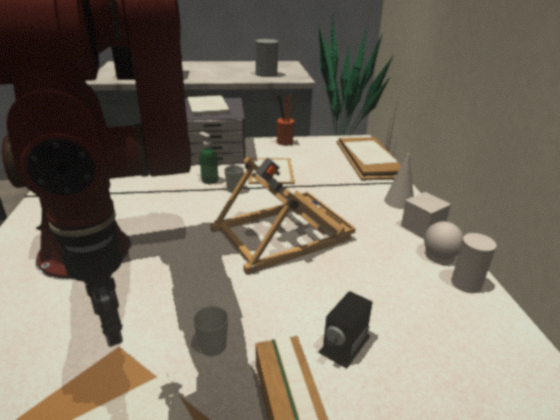

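View pics/top0.png

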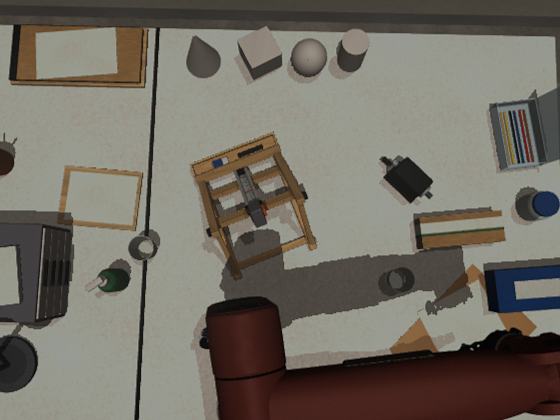

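```bash
ls -la pics
```

```text
total 1516
drwxr-xr-x 2 agent agent   4096 Dec  7 04:38 .
drwxr-xr-x 3 agent agent   4096 Dec  7 04:37 ..
-rw-r--r-- 1 agent agent 375541 Dec  7 04:37 side0.png
-rw-r--r-- 1 agent agent 509546 Dec  7 04:38 side0z.png
-rw-r--r-- 1 agent agent 331636 Dec  7 04:38 top0.png
-rw-r--r-- 1 agent agent 321473 Dec  7 04:38 top0z.png
```

View pics/side0z.png

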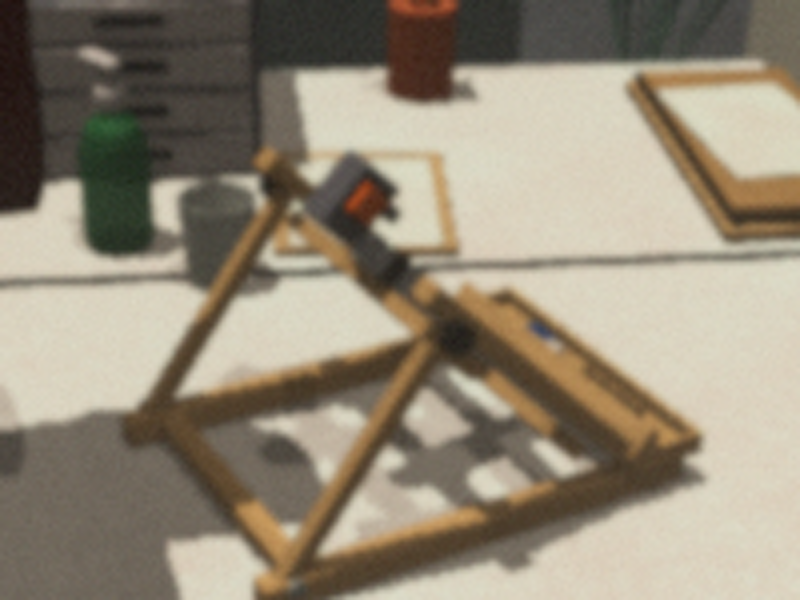

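View pics/top0z.png

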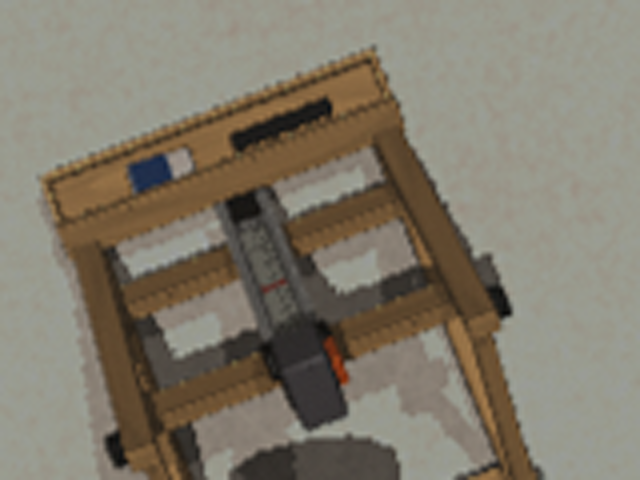

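Side view: the head sits around px (267,172) and its orange button around (271,171). Top view: the head is around (256,210), the button at (264,210) and the red line at (249,192). Next I'll triangulate these.

```bash
cat > h.py <<'E'
import numpy as np, cv2
from scipy.spatial.transform import Rotation as R
from scipy.optimize import least_squares
from plant import *
def P(cal,X):
    X=np.atleast_2d(X); c=R.from_quat(cal["orientation"]).inv().apply(X-cal["xyz"])
    uv=c@cal["mtx"].T; return uv[:,:2]/uv[:,2:]
def ray(cal,uv):
    d=np.linalg.solve(cal["mtx"],[*uv,1]); return cal["xyz"],R.from_quat(cal["orientation"]).apply(d)
def atz(cal,uv,z):
    o,d=ray(cal,uv); return o+d*(z-o[2])/d[2]
def tri(a,ua,b,ub):
    f=lambda X:np.r_[P(a,X)[0]-ua,P(b,X)[0]-ub]
    s=least_squares(f,[400,0,250]); return s.x,s.fun
E
python3 - <<'E'
from h import *
S,T=get_calibration("side"),get_calibration("top")
print("R top\n",R.from_quat(T["orientation"]).as_matrix().round(3))
print("button",tri(S,[271.3,170.8],T,[264.3,210]))
z=lambda u,v:(180+u/4,120+v/4)
for n,im in(("side",(180,120)),("top",(180,120))):
    i=cv2.imread(f"pics/{n}0.png").astype(int)
    o=(i[...,2]>i[...,1]*1.9)&(i[...,2]>90); 
    v,u=np.nonzero(o); m=(abs(u-265)<25)&(abs(v-190)<35)&(v>155)
    print(n,m.sum(),u[m].mean(),v[m].mean(),u[m].min(),u[m].max(),v[m].min(),v[m].max())
# tray edge directions, z~?
for zz in(30,60):
    a=atz(T,z(45,180),zz);b=atz(T,z(375,50),zz);print(a.round(),b.round(),np.linalg.norm(a-b),np.degrees(np.arctan2(*(b-a)[1::-1])))
E
```

```text
R top
 [[ 0.025 -0.992  0.122]
 [-1.    -0.024  0.011]
 [-0.008 -0.122 -0.992]]
button (array([547.93870872,  -1.76736122, 240.2288148 ]), array([-9.06778702e-04,  9.66621255e-05,  7.17633434e-05, -8.43858632e-04]))
side 30 269.46666666666664 168.9 266 272 165 172
top 26 263.0769230769231 209.42307692307693 246 266 192 215
[703. 230.  30.] [809. -17.  30.] 269.01006545637665 -66.70421618503215
[697. 225.  60.] [802. -18.  60.] 263.9571607514088 -66.70421618503214
```

Run:
```python
from h import *
for n,(a,b,c,d) in dict(side=(240,145,300,205),top=(225,160,285,235)).items():
    i=cv2.imread(f"pics/{n}0.png")[b:d,a:c]
    k=8 if n=="top" else 10
    i=cv2.resize(i,None,fx=k,fy=k,interpolation=cv2.INTER_CUBIC)
    i=np.clip(i.astype(float)*1.6,0,255).astype(np.uint8)
    for u in range(a,c,10): cv2.putText(i,str(u),((u-a)*k,10),0,.4,(255,0,255),1);cv2.line(i,((u-a)*k,0),((u-a)*k,600),(255,0,255),1)
    for v in range(b,d,10): cv2.putText(i,str(v),(0,(v-b)*k+10),0,.4,(255,0,255),1);cv2.line(i,(0,(v-b)*k),(600,(v-b)*k),(255,0,255),1)
    cv2.imwrite(f"pics/{n}0zz.png",i)
```

```text
(no output)
```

View pics/side0zz.png

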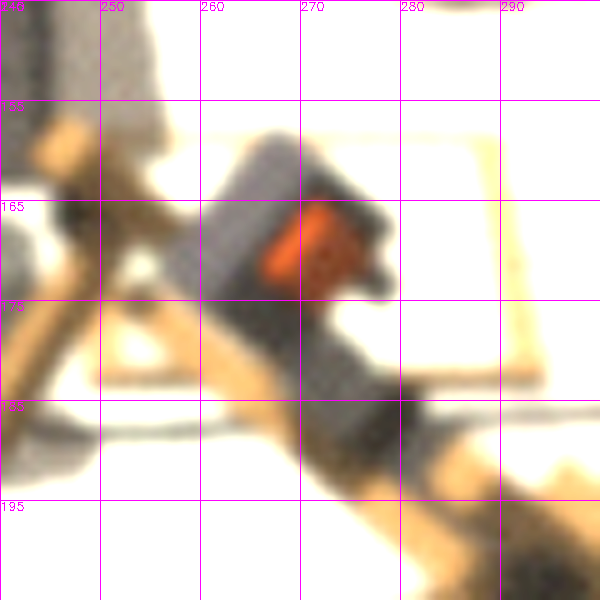

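View pics/top0zz.png

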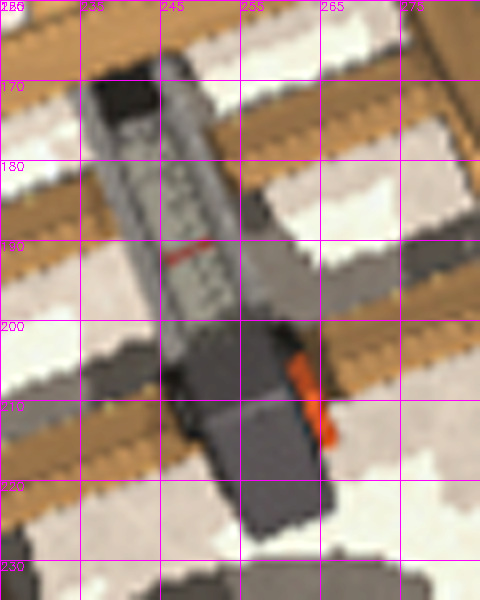

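```bash
cat > fit.py <<'E'
from h import *
S,T=get_calibration("side"),get_calibration("top")
def frame(yaw):
    xh=np.array([np.cos(yaw),np.sin(yaw),0]);u=np.array([0,0,1.])
    x=(xh+u)/2**.5;z=(u-xh)/2**.5
    return np.c_[x,np.cross(z,x),z]
obs=[(T,(20,-16,-28),(256.5,227)),(T,(20,16,-28),(266.5,223.3)),(T,(20,-16,28),(250.3,212.5)),(T,(20,16,28),(261,208)),
(T,(-20,-16,28),(246.5,204.5)),(T,(-20,16,28),(258,200.5)),
(S,(20,-16,28),(266.7,158.3)),(S,(20,16,28),(271,161)),(S,(20,-16,-28),(256,171.3)),(S,(20,16,-28),(261,175)),(S,(-20,16,28),(278.7,167.5)),
(S,(0,24,0),(273.3,170.5))]
def f(p):
    F=frame(p[3]);return np.concatenate([P(c,p[:3]+F@np.array(l))[0]-np.array(o) for c,l,o in obs])
s=least_squares(f,[550,20,240,np.radians(-157)],loss="soft_l1",x_scale=[1,1,1,.01])
if __name__=="__main__":
    print(s.x[:3].round(1),np.degrees(s.x[3]).round(2));print(f(s.x).reshape(-1,2).round(1))
    F=frame(s.x[3]);print(F.round(3));print("hand final",(s.x[:3]+100*F[:,0]).round(1))
    yw=s.x[3]
    for n,c in(("side",S),("top",T)):
        i=cv2.imread(f"pics/{n}0.png");k=8
        a,b=(240,145) if n=="side" else (225,165)
        i=np.clip(cv2.resize(i[b:b+70,a:a+70],None,fx=k,fy=k,interpolation=2)*1.5,0,255).astype(np.uint8)
        def dr(lo,hi,col):
            pts=np.array([[ (lo,hi)[(q>>j)&1][j] for j in range(3)] for q in range(8)])
            uv=((P(c,s.x[:3]+pts@F.T)-[a,b]+.5)*k).astype(int)
            for q in range(8):
                for j in range(3):
                    if not q>>j&1: cv2.line(i,tuple(map(int,uv[q])),tuple(map(int,uv[q|1<<j])),col,1)
        dr((-20,-16,-28),(20,16,28),(0,255,0));dr((-12,16,-12),(12,24,12),(255,255,0))
        cv2.imwrite(f"pics/{n}fit.png",i)
E
python3 fit.py; python3 -c "
import cv2,numpy as np
cv2.imwrite('pics/fit1.png',cv2.resize(np.hstack([cv2.imread('pics/sidefit.png'),cv2.imread('pics/topfit.png')]),(800,400)))"
```

```text
[538.8  17.2 235.7] -155.84
[[-0.1  1. ]
 [ 1.2 -0. ]
 [-0.5 -0. ]
 [ 0.4 -0.4]
 [-0.3 -0.8]
 [-0.4 -1.6]
 [-0.3 -2.2]
 [ 1.1 -0.9]
 [-1.8  0.4]
 [-1.4  1. ]
 [ 1.9 -0.1]
 [-1.6  2.2]]
[[-0.645  0.409  0.645]
 [-0.289 -0.912  0.289]
 [ 0.707  0.     0.707]]
hand final [474.3 -11.8 306.4]
```

View pics/fit1.png

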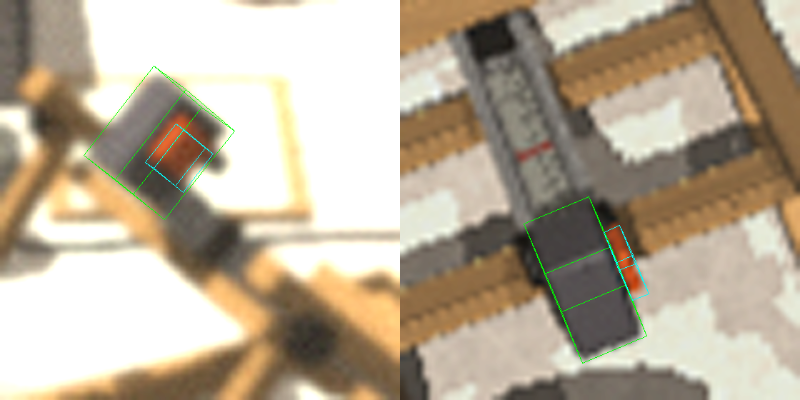

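The fit puts the head at about (539, 17, 238), yaw −156°. That agrees with the button triangulation and the easel's tray edge. Next I'll compute the move to a hover above it.

```bash
cat > mv.py <<'E'
from h import *
from fit import frame
import sys
def plan(tgt,yawdeg=-156.3,tilt=0):
    st=get_state();q=R.from_quat(st["tool_rot"]);M=q.as_matrix()
    y=frame(np.radians(yawdeg))[:,1]
    # tool y along fingers? find axis pointing down
    best=None
    for s in(1,-1):
        Z=s*y;A=np.array([0,0,-1.])
        G=np.c_[np.cross(A,Z),A,Z]
        rv=(q.inv()*R.from_matrix(G)).as_rotvec(degrees=True)
        if best is None or np.linalg.norm(rv)<np.linalg.norm(best): best=rv
    print("tool axes\n",M.round(3),"\npos",st["tool_pos"].round(1),"clk",st["clock"],"F",st["force"].round(1),"w",st["width"].round(1),"j",st["joints"].round(2))
    d=M.T@(np.array(tgt)-st["tool_pos"]);print("d cm",(d/10).round(2),"rv",best.round(1))
if __name__=="__main__": plan([float(a) for a in sys.argv[1:4]])
E
python3 mv.py 539 17 390
```

```text
Traceback (most recent call last):
  File "mv.py", line 16, in <module>
    if __name__=="__main__": plan([float(a) for a in sys.argv[1:4]])
                             ~~~~^^^^^^^^^^^^^^^^^^^^^^^^^^^^^^^^^^^
  File "mv.py", line 14, in plan
    print("tool axes\n",M.round(3),"\npos",st["tool_pos"].round(1),"clk",st["clock"],"F",st["force"].round(1),"w",st["width"].round(1),"j",st["joints"].round(2))
                                                                                                                  ^^^^^^^^^^^^^^^^^
AttributeError: 'float' object has no attribute 'round'
```

```bash
sed -i 's/st\["width"\].round(1)/st["width"]/' mv.py; python3 mv.py 539 17 390
```

```text
tool axes
 [[-0.923  0.     0.385]
 [-0.385 -0.    -0.923]
 [-0.    -1.     0.   ]] 
pos [ 230.8 -553.9  303.9] clk 0.6 F [0.1 0.2 1. ] w 85.58824185876045 j [-1.39  0.1   0.1   1.56  0.    1.35]
d cm [-50.41  -8.61 -40.84] rv [-0.  -1.1 -0. ]
```

jog_arm --commands '[1,0,-8.6,0,0,0,0,1,-6,-8.6,-4.9,0,-0.2,0,1,-13,-8.6,-10.5,0,-0.4,0,1,-20,-8.6,-16.2,0,-0.6,0,1,-27,-8.6,-21.9,0,-0.8,0,1,-34,-8.6,-27.5,0,-1,0,1,-41,-8.6,-33.2,0,-1.1,0,1,-46,-8.6,-37.3,0,-1.1,0,1,-50.4,-8.6,-40.8,0,-1.1,0,1,-50.4,-8.6,-40.8,0,-1.1,0,1,-50.4,-8.6,-40.8,0,-1.1,0,1,-50.4,-8.6,-40.8,0,-1.1,0]'

```text
clock: 1.8
tool_pos: [490.4, -72.5, 389.4]
tool_rot: [0.145, -0.692, 0.692, -0.146]
force: [0.8, 0.1, -0.1]
width: 85.0
```

```bash
python3 mv.py 539 17 390
```

```text
tool axes
 [[-0.916  0.001  0.402]
 [-0.402 -0.001 -0.916]
 [-0.001 -1.     0.001]] 
pos [490.4 -72.5 389.4] clk 1.8 F [ 0.8  0.1 -0.1] w 84.96856002304942 j [-0.41 -0.17 -0.02  1.73 -0.    2.32]
d cm [-8.05 -0.06 -6.23] rv [-0.  0. -0.]
```

jog_arm --commands '[1,-4,0,-3.1,0,0,0,1,-8.05,0,-6.2,0,0,0,1,-8.05,0,-6.2,0,0,0,1,-8.05,0,-6.2,0,0,0,1,-8.05,0,-6.2,0,0,0]'

```text
clock: 2.3
tool_pos: [538.3, 14.0, 389.1]
tool_rot: [0.145, -0.692, 0.692, -0.145]
force: [0.4, -0.9, 0.3]
width: 85.4
```

```bash
python3 mv.py 539 17 350;python3 - <<'E'
from h import *
for n,(a,b,c,d) in dict(side=(220,100,320,200),top=(205,140,305,240)).items():
    i=capture(n)[...,::-1]; cv2.imwrite(f"pics/{n}1.png",i)
    cv2.imwrite(f"pics/{n}1z.png",np.clip(cv2.resize(i[b:d,a:c],None,fx=4,fy=4,interpolation=2)*1.5,0,255).astype(np.uint8))
cv2.imwrite("pics/h1.png",np.hstack([cv2.imread("pics/side1z.png"),cv2.imread("pics/top1z.png")]))
E
```

```text
tool axes
 [[-0.916 -0.     0.402]
 [-0.402 -0.    -0.916]
 [ 0.    -1.     0.   ]] 
pos [538.3  14.  389.1] clk 2.3 F [ 0.4 -0.9  0.3] w 85.44919394817511 j [-0.22 -0.05  0.1   1.72 -0.    2.51]
d cm [-0.18  3.91 -0.25] rv [-0. -0.  0.]
```

View pics/h1.png

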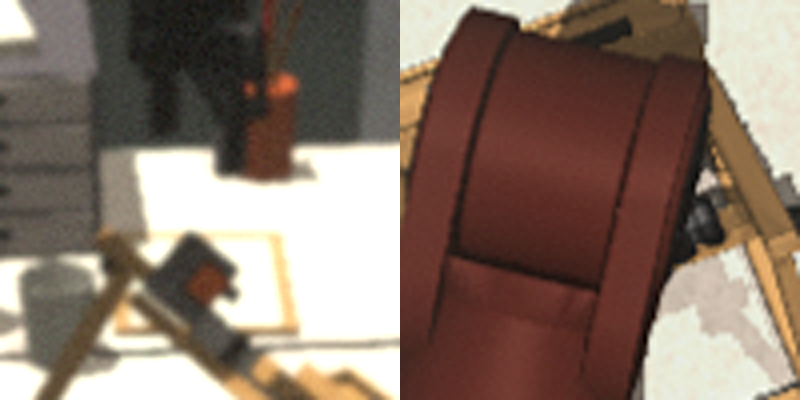

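Side view: the gripper hangs above the head (head at about px (268,168)), in line with it. I'll descend with the fingers partly closed, to about 66 mm, to keep clearance on both sides.

jog_arm --commands '[0.55,-0.2,2,-0.25,0,0,0,0.55,-0.2,4,-0.25,0,0,0,0.55,-0.2,5,-0.25,0,0,0,0.55,-0.2,6,-0.25,0,0,0,0.55,-0.2,6,-0.25,0,0,0,0.55,-0.2,6,-0.25,0,0,0]'

```text
clock: 3.0
tool_pos: [539.4, 17.4, 329.6]
tool_rot: [0.145, -0.692, 0.692, -0.145]
force: [-0.3, -0.2, 0.7]
width: 66.1
```

```bash
python3 mv.py 539 17 290;python3 - <<'E'
from h import *
n,(a,b,c,d)="side",(220,100,320,200)
i=capture(n)[...,::-1]
cv2.imwrite(f"pics/{n}2z.png",np.clip(cv2.resize(i[b:d,a:c],None,fx=6,fy=6,interpolation=2)*1.5,0,255).astype(np.uint8))
E
```

```text
tool axes
 [[-0.916  0.001  0.402]
 [-0.402 -0.    -0.916]
 [-0.    -1.     0.   ]] 
pos [539.4  17.4 329.6] clk 3.0 F [-0.3 -0.2  0.7] w 66.07826078053122 j [-0.21 -0.07 -0.04  1.61 -0.    2.52]
d cm [0.06 3.96 0.02] rv [-0. -0. -0.]
```

View pics/side2z.png

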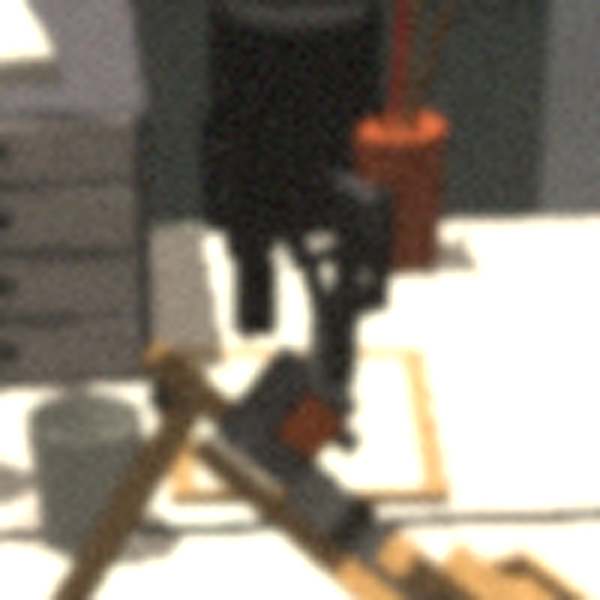

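Run:
```python
from h import *
S=get_calibration("side")
y=np.array([.402,-.916,0]);c=np.array([539.4,17.4,0])
for s in(38,-38):
    for z in(325,260): print(s,z,(P(S,c+s*y+[0,0,z])[0]-[220,100])*6)
```

```text
38 325 [328.8533788  265.79131684]
38 260 [326.59563297 399.50748964]
-38 325 [246.83675869 212.2194438 ]
-38 260 [246.88649728 341.2021619 ]
```

jog_arm --commands '[0.55,0.3,1.5,0,0,0,0,0.55,0.3,2.6,0,0,0,0,0.55,0.3,3.6,0,0,0,0,0.55,0.3,3.6,0,0,0,0,0.55,0.3,3.6,0,0,0,0]'

```text
clock: 3.55
tool_pos: [536.6, 16.5, 293.1]
tool_rot: [0.145, -0.692, 0.692, -0.145]
force: [0.6, -0.3, -0.3]
width: 66.3
```

```bash
python3 mv.py 539 17 293;python3 - <<'E'
from h import *
n,(a,b,c,d)="side",(220,100,320,200)
i=capture(n)[...,::-1]
cv2.imwrite(f"pics/{n}3z.png",np.clip(cv2.resize(i[b:d,a:c],None,fx=6,fy=6,interpolation=2)*1.5,0,255).astype(np.uint8))
E
```

```text
tool axes
 [[-0.916 -0.     0.402]
 [-0.402 -0.    -0.916]
 [ 0.    -1.    -0.   ]] 
pos [536.6  16.5 293.1] clk 3.55 F [ 0.6 -0.3 -0.3] w 66.34661905172581 j [-0.21 -0.09 -0.12  1.54 -0.    2.51]
d cm [-0.24  0.01  0.05] rv [0. 0. 0.]
```

View pics/side3z.png

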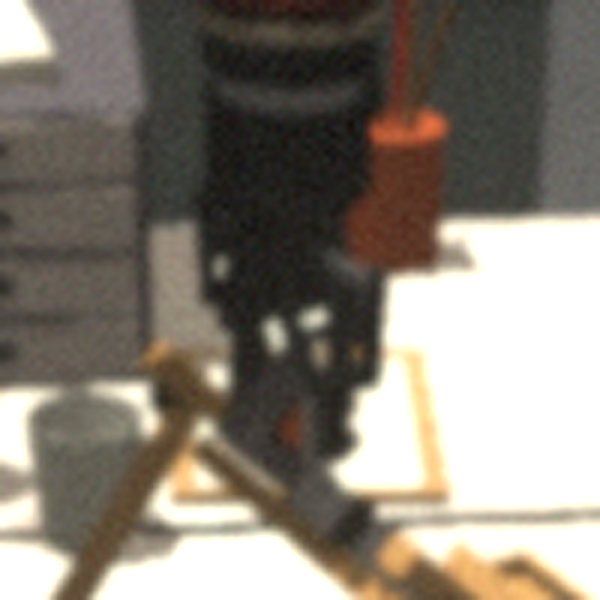

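The near finger is over the button's right half and shifts left as it closes. I'll close gently.

jog_arm --commands '[-0.02,0,0,0,0,0,0,-0.02,0,0,0,0,0,0,-0.02,0,0,0,0,0,0,-0.02,0,0,0,0,0,0]' --squeeze 20

```text
clock: 4.0
tool_pos: [537.2, 15.7, 293.6]
tool_rot: [0.145, -0.691, 0.693, -0.145]
force: [1.4, -6.5, -2.1]
width: 41.7
```

```bash
python3 mv.py 539 17 293
```

```text
tool axes
 [[-0.916  0.002  0.402]
 [-0.402 -0.002 -0.916]
 [-0.001 -1.     0.003]] 
pos [537.2  15.7 293.6] clk 4.0 F [ 1.4 -6.5 -2.1] w 41.72830571652415 j [-0.21 -0.09 -0.12  1.54 -0.    2.51]
d cm [-0.22  0.06 -0.05] rv [-0.1 -0.  -0. ]
```

jog_arm --commands '[-0.1,0,0,0,0,0,0,-0.3,0,0,0,0,0,0,-0.3,0,0,0,0,0,0,-0.3,0,0,0,0,0,0]' --squeeze 30

```text
clock: 4.4
tool_pos: [537.3, 16.7, 293.6]
tool_rot: [0.144, -0.692, 0.692, -0.146]
force: [4.8, 2.3, 0.8]
width: 34.4
```

```bash
python3 mv.py 539 17 293
```

```text
tool axes
 [[-0.916  0.002  0.402]
 [-0.402  0.    -0.916]
 [-0.002 -1.     0.001]] 
pos [537.3  16.7 293.6] clk 4.4 F [4.8 2.3 0.8] w 34.41597017986984 j [-0.21 -0.09 -0.12  1.54  0.    2.52]
d cm [-0.16  0.07  0.04] rv [-0.   0.  -0.1]
```

Width is 34 mm, so the button is squeezed in, and the forces are small. First, a short trial draw of 25 mm.

jog_arm --commands '[-0.3,0,0,0,0,0,0,-0.3,0.3,-0.3,0,0,0,0,-0.3,0.6,-0.6,0,0,0,0,-0.3,0.9,-0.9,0,0,0,0,-0.3,1.3,-1.3,0,0,0,0,-0.3,1.75,-1.75,0,0,0,0,-0.3,1.75,-1.75,0,0,0,0,-0.3,1.75,-1.75,0,0,0,0]' --squeeze 40

```text
clock: 5.2
tool_pos: [521.2, 10.0, 311.1]
tool_rot: [-0.144, 0.692, -0.692, 0.146]
force: [4.0, 5.1, 1.9]
width: 33.8
```

```bash
python3 mv.py 539 17 293;python3 - <<'E'
from h import *
n,(a,b,c,d)="side",(220,100,320,200)
i=capture(n)[...,::-1]
cv2.imwrite(f"pics/{n}4z.png",np.clip(cv2.resize(i[b:d,a:c],None,fx=6,fy=6,interpolation=2)*1.5,0,255).astype(np.uint8))
E
```

```text
tool axes
 [[-0.916  0.002  0.402]
 [-0.402  0.001 -0.916]
 [-0.002 -1.    -0.   ]] 
pos [521.2  10.  311.1] clk 5.2 F [4.  5.1 1.9] w 33.79157217295233 j [-0.23 -0.14 -0.13  1.58  0.    2.49]
d cm [-1.91  1.82  0.08] rv [ 0.   0.  -0.1]
```

View pics/side4z.png

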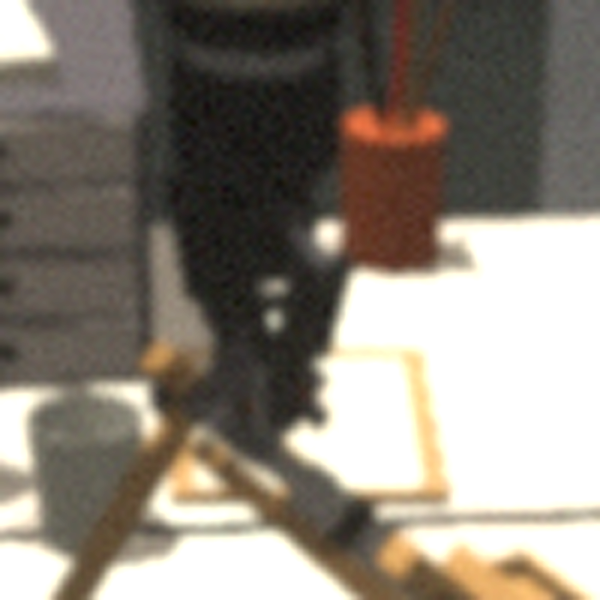

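The arm follows the gripper and the forces stay low. I'll continue to about 98 mm, then check.

jog_arm --commands '[-0.3,0.5,-0.5,0,0,0,0,-0.3,1.1,-1.1,0,0,0,0,-0.3,1.7,-1.7,0,0,0,0,-0.3,2.3,-2.3,0,0,0,0,-0.3,2.9,-2.9,0,0,0,0,-0.3,3.5,-3.5,0,0,0,0,-0.3,4.1,-4.1,0,0,0,0,-0.3,4.7,-4.7,0,0,0,0,-0.3,5.1,-5.1,0,0,0,0,-0.3,5.2,-5.2,0,0,0,0,-0.3,5.2,-5.2,0,0,0,0,-0.3,5.2,-5.2,0,0,0,0]'

```text
clock: 6.45
tool_pos: [473.3, -10.3, 363.0]
tool_rot: [-0.145, 0.693, -0.691, 0.146]
force: [2.6, 10.9, 2.1]
width: 33.9
```

```bash
python3 mv.py 539 17 293;python3 - <<'E'
from h import *
for n,(a,b,c,d) in dict(side=(235,130,310,205),top=(215,145,290,220)).items():
    i=capture(n)[...,::-1]; cv2.imwrite(f"pics/{n}5.png",i)
    cv2.imwrite(f"pics/{n}5z.png",np.clip(cv2.resize(i[b:d,a:c],None,fx=8,fy=8,interpolation=2)*1.6,0,255).astype(np.uint8))
    for t in("red_line","head_grip","sleeve_mouth"): print(n,t,[(r["extent"],round(r["p"],2)) for r in look_for(n,t)][:2])
E
```

```text
tool axes
 [[-0.915  0.002  0.403]
 [-0.403  0.003 -0.915]
 [-0.003 -1.    -0.002]] 
pos [473.3 -10.3 363. ] clk 6.45 F [ 2.6 10.9  2.1] w 33.90940370532548 j [-0.3  -0.26 -0.14  1.69  0.    2.43]
d cm [-7.09  7.02  0.16] rv [ 0.1  0.  -0.2]
side red_line [([233.5, 143.3, 276.9, 187.9], 0.57)]
side head_grip [([234.8, 136.8, 274.8, 188.4], 0.87)]
side sleeve_mouth [([229.7, 140.4, 284.7, 192.0], 0.96)]
top red_line []
top head_grip []
top sleeve_mouth [([236.9, 165.4, 255.5, 186.1], 0.61), ([386.6, 267.2, 414.0, 292.2], 0.28)]
```

View pics/side5z.png

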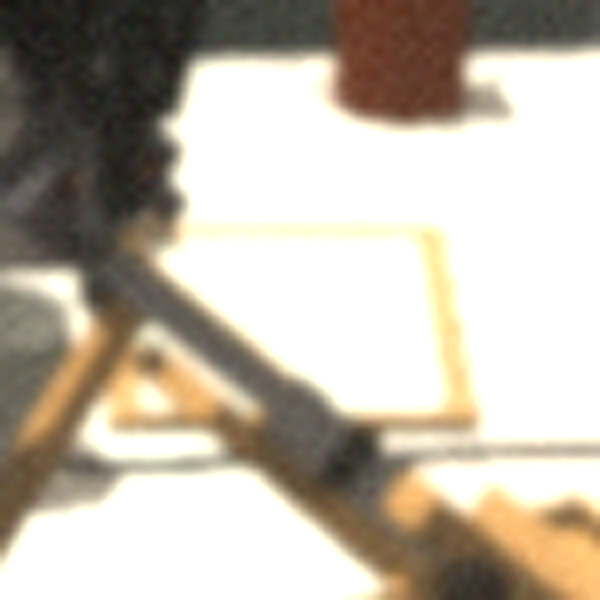

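View pics/top5z.png

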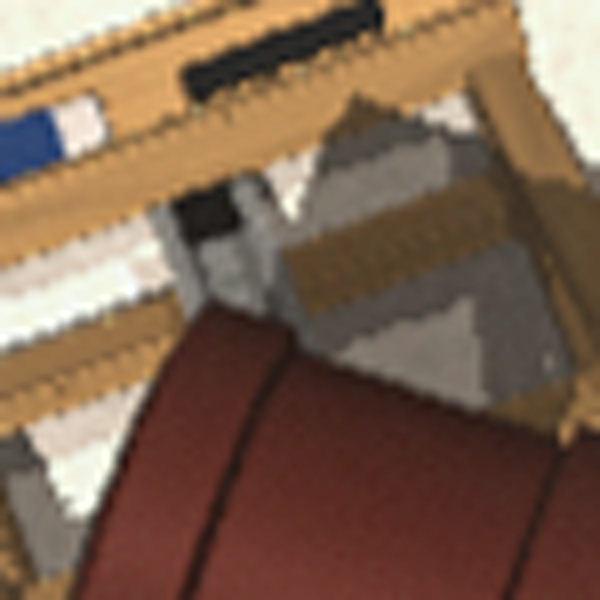

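```bash
python3 - <<'E'
from h import *
from fit import frame
S,T=get_calibration("side"),get_calibration("top")
F=frame(np.radians(-156.2));H=np.array([537.5,17,239.5])
for zo in(-20,-10,0,10,20):
    for n,C in(("S",S),("T",T)):
        print(zo,n,[(t,P(C,H+F@[t,0,zo])[0].round(1).tolist()) for t in(-25,-35,-50,-65,-80,-120,-135,-150)])
E
python3 - <<'E'
import cv2,numpy as np
o=[]
for f,a,b in(("side0",250,160),("side5",250,160)):
    i=cv2.imread(f"pics/{f}.png")[b:b+40,a:a+40]
    o.append(np.clip(cv2.resize(i,None,fx=10,fy=10,interpolation=2)*2.2,0,255).astype(np.uint8))
cv2.imwrite("pics/cmp.png",np.hstack(o))
E
```

```text
-20 S [(-25, [267.9, 178.2]), (-35, [270.0, 179.9]), (-50, [273.2, 182.4]), (-65, [276.2, 184.9]), (-80, [279.2, 187.3]), (-120, [287.1, 193.5]), (-135, [289.9, 195.8]), (-150, [292.7, 198.1])]
-20 T [(-25, [257.0, 213.9]), (-35, [256.1, 211.7]), (-50, [254.8, 208.5]), (-65, [253.5, 205.4]), (-80, [252.2, 202.3]), (-120, [249.0, 194.3]), (-135, [247.8, 191.3]), (-150, [246.6, 188.5])]
-10 S [(-25, [270.1, 175.5]), (-35, [272.2, 177.2]), (-50, [275.3, 179.7]), (-65, [278.3, 182.2]), (-80, [281.3, 184.6]), (-120, [289.1, 191.0]), (-135, [292.0, 193.3]), (-150, [294.7, 195.5])]
-10 T [(-25, [255.9, 211.1]), (-35, [255.0, 209.0]), (-50, [253.7, 205.8]), (-65, [252.4, 202.7]), (-80, [251.1, 199.6]), (-120, [247.9, 191.6]), (-135, [246.7, 188.7]), (-150, [245.5, 185.8])]
0 S [(-25, [272.2, 172.7]), (-35, [274.3, 174.5]), (-50, [277.4, 177.0]), (-65, [280.5, 179.5]), (-80, [283.4, 182.0]), (-120, [291.2, 188.4]), (-135, [294.0, 190.7]), (-150, [296.8, 193.0])]
0 T [(-25, [254.7, 208.4]), (-35, [253.9, 206.2]), (-50, [252.6, 203.1]), (-65, [251.3, 199.9]), (-80, [250.0, 196.9]), (-120, [246.7, 188.9]), (-135, [245.6, 186.0]), (-150, [244.4, 183.1])]
10 S [(-25, [274.4, 170.0]), (-35, [276.5, 171.7]), (-50, [279.6, 174.3]), (-65, [282.6, 176.8]), (-80, [285.5, 179.3]), (-120, [293.2, 185.8]), (-135, [296.0, 188.1]), (-150, [298.8, 190.4])]
10 T [(-25, [253.6, 205.6]), (-35, [252.7, 203.5]), (-50, [251.4, 200.3]), (-65, [250.1, 197.2]), (-80, [248.9, 194.1]), (-120, [245.6, 186.2]), (-135, [244.4, 183.3]), (-150, [243.3, 180.4])]
20 S [(-25, [276.6, 167.3]), (-35, [278.6, 169.0]), (-50, [281.7, 171.6]), (-65, [284.7, 174.2]), (-80, [287.7, 176.7]), (-120, [295.3, 183.2]), (-135, [298.1, 185.6]), (-150, [300.8, 187.9])]
20 T [(-25, [252.4, 202.8]), (-35, [251.6, 200.7]), (-50, [250.3, 197.5]), (-65, [249.0, 194.4]), (-80, [247.7, 191.3]), (-120, [244.5, 183.4]), (-135, [243.3, 180.5]), (-150, [242.2, 177.7])]
```

View pics/cmp.png

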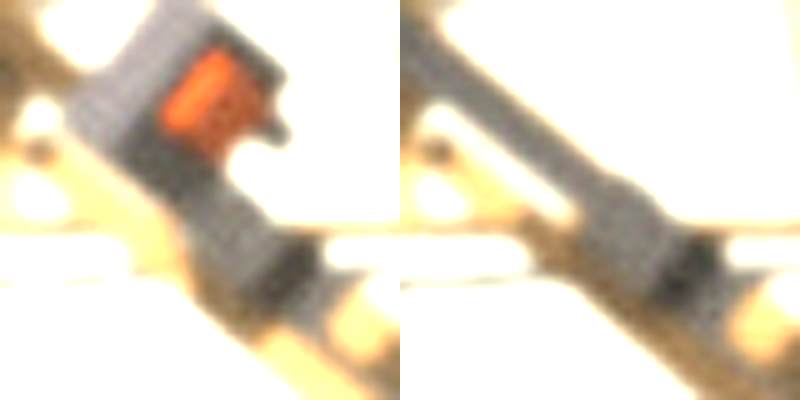

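Top view: the wrist link hides the sleeve mouth, which should be near px (255,210). Side view: the scale face is edge-on, so the red line can't be read there. I'll tilt the tool about the pinch axis to clear the top camera's line of sight.

jog_arm --commands '[-0.3,0.46,0.02,0,0,0,5,-0.3,0.92,0.08,0,0,0,10,-0.3,1.37,0.18,0,0,0,15,-0.3,1.81,0.32,0,0,0,20,-0.3,2.24,0.5,0,0,0,25,-0.3,2.24,0.5,0,0,0,25,-0.3,2.24,0.5,0,0,0,25]'

```text
clock: 7.55
tool_pos: [451.9, -19.5, 357.5]
tool_rot: [0.008, 0.708, -0.643, 0.292]
force: [0.6, 9.1, -0.8]
width: 33.5
```

```bash
python3 mv.py 539 17 293;python3 - <<'E'
from h import *
for n,(a,b,c,d) in dict(side=(235,130,310,205),top=(215,145,290,220)).items():
    i=capture(n)[...,::-1]; cv2.imwrite(f"pics/{n}6.png",i)
    cv2.imwrite(f"pics/{n}6z.png",np.clip(cv2.resize(i[b:d,a:c],None,fx=5,fy=5,interpolation=2)*1.6,0,255).astype(np.uint8))
cv2.imwrite("pics/h6.png",np.hstack([cv2.imread("pics/side6z.png"),cv2.imread("pics/top6z.png")]))
E
```

```text
tool axes
 [[-0.83   0.387  0.403]
 [-0.364  0.172 -0.915]
 [-0.423 -0.906 -0.002]] 
pos [451.9 -19.5 357.5] clk 7.55 F [ 0.6  9.1 -0.8] w 33.546253598759925 j [-0.52 -0.73 -0.53  1.5   0.35  2.25]
d cm [-5.83  9.84  0.17] rv [  0.1   0.  -25. ]
```

View pics/h6.png

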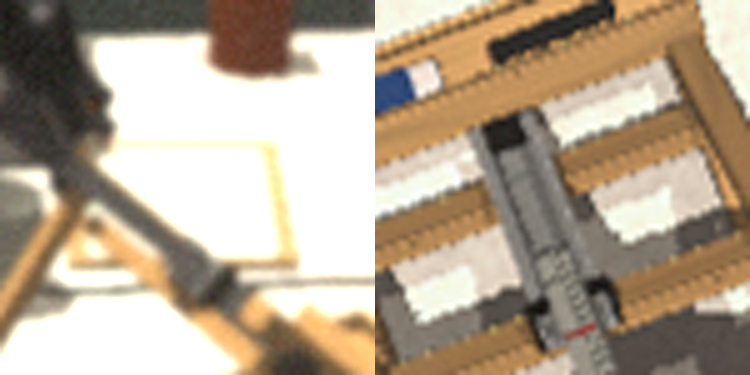

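Run:
```python
import cv2,numpy as np
a,b=235,190
i=cv2.imread("pics/top6.png")[b:b+40,a:a+40];k=15
i=np.clip(cv2.resize(i,None,fx=k,fy=k,interpolation=2)*1.8,0,255).astype(np.uint8)
cv2.imwrite("pics/top6zz.png",i)
```

```text
(no output)
```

View pics/top6zz.png

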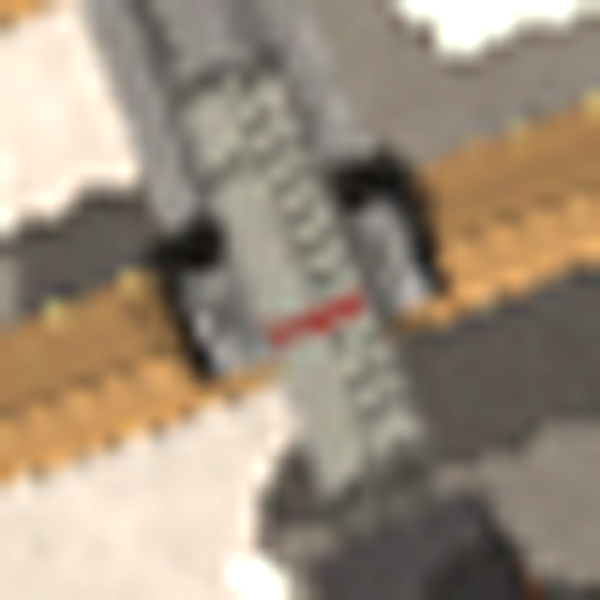

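The red line shows at zoom (317,315), clearly past the collar's front edge at about (290,228). At the 32 px per 10 mm tick spacing that's roughly 22 mm too far. So the arm must have started about 24 mm out (3 rack teeth), not fully in. I'll lower it 22 mm.

jog_arm --commands '[-0.3,-0.1,0.28,0,0,0,0,-0.3,-0.25,0.7,0,0,0,0,-0.3,-0.4,1.1,0,0,0,0,-0.3,-0.55,1.5,0,0,0,0,-0.3,-0.68,1.87,0,0,0,0,-0.3,-0.75,2.07,0,0,0,0,-0.3,-0.75,2.07,0,0,0,0,-0.3,-0.75,2.07,0,0,0,0]'

```text
clock: 8.45
tool_pos: [466.7, -13.3, 341.6]
tool_rot: [0.007, 0.708, -0.643, 0.291]
force: [1.4, 7.0, -1.8]
width: 33.6
```

```bash
python3 mv.py 539 17 293;python3 - <<'E'
from h import *
o=[]
for n,(a,b) in dict(side=(255,165),top=(235,185)).items():
    i=capture(n)[...,::-1]; cv2.imwrite(f"pics/{n}7.png",i)
    o.append(np.clip(cv2.resize(i[b:b+40,a:a+40],(400,400) if n=="side" else (400,400),interpolation=2)*1.8,0,255).astype(np.uint8))
cv2.imwrite("pics/h7.png",np.hstack(o))
E
```

```text
tool axes
 [[-0.83   0.385  0.403]
 [-0.365  0.172 -0.915]
 [-0.422 -0.907 -0.002]] 
pos [466.7 -13.3 341.6] clk 8.45 F [ 1.4  7.  -1.8] w 33.61130462811259 j [-0.49 -0.7  -0.54  1.44  0.34  2.29]
d cm [-5.06  7.72  0.15] rv [  0.1   0.1 -25. ]
```

View pics/h7.png

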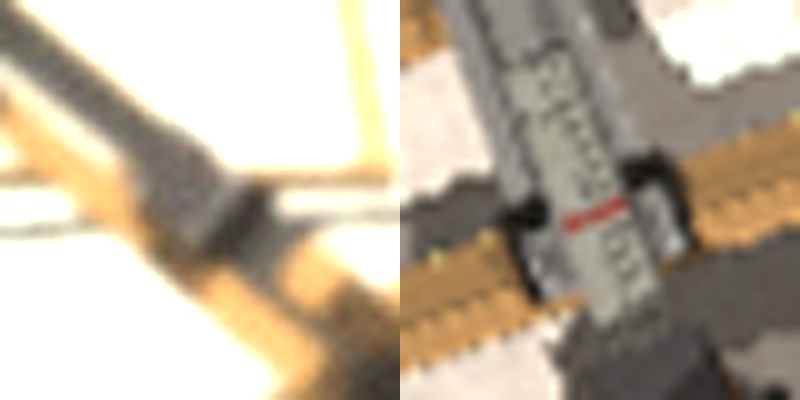

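Run:
```python
from h import *
for n,(a,b) in dict(side=(258,168),top=(240,192)).items():
    m=np.mean([capture(n)[...,::-1].astype(float) for _ in range(8)],0); np.save(f"pics/{n}8.npy",m)
    s=28 if n=="top" else 28;k=20
    i=np.clip(cv2.resize(m[b:b+s,a:a+s],None,fx=k,fy=k,interpolation=cv2.INTER_CUBIC)*1.8,0,255).astype(np.uint8)
    cv2.imwrite(f"pics/{n}8z.png",i)
print(get_state()["clock"])
```

```text
9.35
```

View pics/top8z.png

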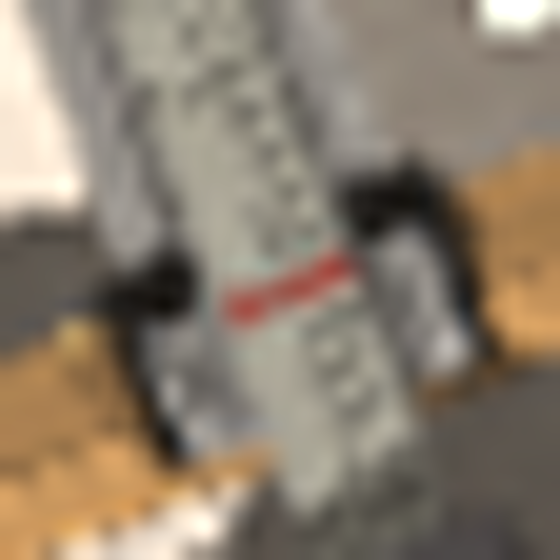

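View pics/side8z.png

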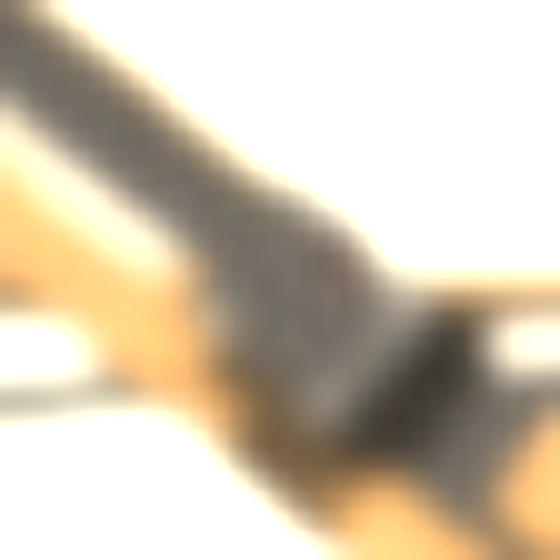

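Run:
```python
from h import *
m=np.load("pics/side8.npy").mean(2).astype(np.float32)
# edge: for columns u, find row where brightness crosses half
for u in np.arange(259,281,1.):
    vs=np.arange(165,192,.1).astype(np.float32)
    p=cv2.remap(m,np.full_like(vs,u)[None],vs[None],cv2.INTER_LINEAR)[0]
    j=np.nonzero(p<105)[0]
    print(u, vs[j[0]] if len(j) else None, p[:3].mean().round(), p.min().round())
```

```text
259.0 167.5 181.0 60.0
260.0 168.4 192.0 61.0
261.0 169.3 194.0 60.0
262.0 170.0 195.0 60.0
263.0 170.8 194.0 61.0
264.0 171.6 193.0 59.0
265.0 172.4 194.0 60.0
266.0 173.3 194.0 61.0
267.0 174.1 194.0 62.0
268.0 174.9 194.0 61.0
269.0 175.7 193.0 61.0
270.0 176.5 192.0 57.0
271.0 177.0 193.0 54.0
272.0 177.5 193.0 53.0
273.0 178.1 193.0 52.0
274.0 178.8 194.0 50.0
275.0 179.5 194.0 43.0
276.0 180.7 194.0 37.0
277.0 181.8 194.0 33.0
278.0 182.3 196.0 33.0
279.0 182.2 197.0 33.0
280.0 182.1 197.0 35.0
```

The red line lies on the mouth plane once its ~2.3 mm recess below the collar front is allowed for (residual about +0.3 mm). Kinematics agree: 24 mm start + 75.7 mm travel = 99.7 mm. Last check, then I hand in.

Run:
```python
from h import *
a=capture("top").astype(float);
def red(i):
    s=i[192:220,240:268];w=np.clip(s[...,0]-1.5*s[...,1]-5,0,None);v,u=np.mgrid[192:220,240:268];return (w*u).sum()/w.sum(),(w*v).sum()/w.sum()
print(red(a),red(np.load("pics/top8.npy")[...,::-1]),red(cv2.imread("pics/top7.png")[...,::-1].astype(float)))
o=cv2.imread("pics/top0.png");print("tray diff",abs(o[150:172,205:280,::-1]-a[150:172,205:280]).mean())
s=get_state();print(s["clock"],s["width"],s["force"],s["tool_pos"])
close_job()
```

```text
(np.float64(254.2846153846154), np.float64(205.93846153846152)) (np.float64(254.30947775628627), np.float64(205.92649903288202)) (np.float64(254.33834586466165), np.float64(205.91729323308272))
tray diff 0.9363636363636364
9.4 33.69665228105237 [ 2.42230173  6.71844218 -1.16218595] [466.62649157 -13.34676371 341.66723531]
the job is handed in; nothing more can be done
```

The clamp is open. I handed the job in at 9.4 s with the gripper still holding the head, the lock button squeezed in, and the red line level with the sleeve mouth.

**What I did:** I gripped the head from above, squeezed the button with up to 40 N, and drew the arm up the slope. My first stop was about 22 mm too far, because I had assumed the arm started fully in. In fact it started about 24 mm out, which is 3 rack teeth. I tilted the tool 25° so the top camera could see the red line, saw the overshoot, and lowered the arm 22 mm.

**Last checks:**
- **Arm position:** the camera reading puts the red line about 0.3 mm from the mouth. Travel plus the inferred 24 mm start gives about 99.7 mm. The camera reading is good to about 2–3 mm, since it depends on how far the scale sits below the collar front.
- **Standing still:** the red line moved less than 0.06 px in the top view over the final second.
- **Button:** I couldn't measure it directly. The gripper read 34 mm, which is less than the 36 mm expected with the button fully in. I put the difference down to compliant pads or sensor error.
- **Forces:** the wrist force stayed around 10 N, mostly a sideways push on the head.
- **Tray:** the charcoal and eraser look unchanged in the top picture.
- **Other things on the desk:** nothing was touched as far as the forces showed, but I didn't measure each object again at the end.

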